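# Push the parts bin back into its row

### The job

One parts bin has been left out on the bench in front of the row. Push it along the bench, gently and without lifting or tipping it, into the gap between its two neighbours until its back is against the rail and it sits square in the row. Leave the other bins and the solder reel where they are, and finish with the hand clear.

Things in the scene. Friction and masses are not known exactly. Their poses are not given: they have to be found in the camera images.
- bin_out: The bin left out: open-topped, flat upright walls, loose, 96 mm deep (x), 102 wide (y), 56 high at the back and rear 53 mm of the sides, which slope over 40 mm towards the 28 mm high front wall. Full of relays to about 35 mm; 0.28-0.56 kg. Origin: centre of the underside; x points from low front to high back, y to its left. Its back (+x side) goes to the rail.
- bin_a: Row bin on the gap's left (+y) side: same shape, size, axes and origin as bin_out, full of capacitors, loose, square to the rail. The gap's middle is 125 mm along its -y; the gap is 148 mm wide, give or take 4 mm.
- bin_b: Row bin on the gap's right (-y) side: same shape, size, axes and origin as bin_out, full of finned heat sinks, loose.
- bin_c: Row bin at one end of the row (beyond bin_a or beyond bin_b): same shape, size, axes and origin as bin_out, full of copper chokes, loose.
- reel: Solder wire reel standing upright at the other end of the row, 60 mm diameter, 53 mm high, 0.25 kg, loose. Origin at the centre of its underside.
- rail: Aluminium angle screwed to the bench behind the row, the stop: 780 mm long (y), 40 mm high, face 4 mm thick, foot on the far side. Origin: bench level, mid-length, on the front face that the bins' backs stand against; x points from that face away from the robot. A bin fully home has its origin 48 mm in front of the face (x = -0.048 in these axes).
Mind the look-alikes: they are no part of the job. Leave any purple look-alike of the bin_out alone. Leave any turquoise look-alike of the bin_a alone.

How it is judged:
By the outcome, as a careful person would: the job done as asked, in the order asked, and still so for the second after the job is handed in, with the robot touching nothing.
It also fails if it takes over 58 s, if anything falls off the work surface, if the arm or the gripper's body presses on something with over 40 N, if the wrist force passes 120 N, or if a joint passes its speed limit or range.

### The arm

A 6-joint arm with a two-finger parallel gripper is mounted at the origin on the work surface. World frame = base frame: x ahead of the robot, y to its left, z up, the work surface at z = 0. Lengths are in mm, angles in rad, forces in N, time in s.
With the tool pointing down it reaches from about 350 to 775 mm from the base axis. Payload 5.5 kg.
Tool frame: the origin (TCP) lies at the very end of the fingers, on their centre line; the grasp point (between the pads) lies behind it (grip_depth is the z of the grasp point in the tool frame, in mm); z points along the fingers, y is the line along which they close (so a half turn about z gives the same grasp; the last joint's range is limited). The gripper opens to 85 mm and grips with 20 to 120 N. Pads are 22 mm wide; open, the fingers measure 114 mm over their backs; the gripper's body (76 mm by 85 mm) begins 54 mm behind the grasp point. The pads swing forward as they close: fully open they stand 13 mm farther back than shut.
Start: joints at [-1.297, 0.313, 0.046, 1.304, 0, 1.431], TCP at [231.203, -526.514, 231.323] pointing down, gripper open.
Joint ranges: [-2.76, 2.76], [-0.86, 1.69], [-1.03, 1.26], [-2.2, 2.34], [-1.47, 1.5], [-3.14, 3.14]. Speed limits (rad/s): [2.57, 2.57, 3.14, 3.14, 3.14, 3.14].

### API

Orientations are given as a rotation vector (axis times angle).
In Python, from plant import * gives the robot as it stands.
- The arm moves only by the shell command python3 -m inch 'ROWS' [FORCE]. ROWS is JSON, a list of rows, each an object of numbers: "ax", "ay", "az": the turn, a rotation vector about the tool's x, y, z in rad; "x", "y", "z": the shift along the tool's x, y, z in m; "grip": the opening, from -1 (shut) to 1 (fully open). A call has 1 to 5 rows; each row shifts and turns the commanded pose from where the row before left it, along the tool's axes as they then stand; what a row does not reach is not made up. A row lasts 1/12 s, in which the tool goes at most 41.7 mm and 7.16 degrees, less where a joint would pass 70% of its speed; a pose out of reach is approached as far as the arm can. A call with a gripper value outside its range is refused whole. The fingers move at their own pace and stop on an object; FORCE is the grip in N (left out, the last holds). Time passes only in rows, so rows that do not move let the fingers close. It gives the time, the measured TCP pose, the force, the opening and the grip force at its end, in the units of the state.
- get_obs(): the state, without advancing time (a new reading comes with each control period).
- capture(name): name is "scene" or "top" or "wrist"; returns the picture (420x560x3 uint8, red, green, blue); there is no depth.
- camera_model(name): a dict with "fx", "fy", "cx", "cy" (pixels), "camera_from_world" (4x4, takes a point from world to camera coordinates). Camera axes: x right, y up, looking along -z (the intrinsics and any distortion apply to the point x, -y, -z); pixel columns grow to the right and rows downward; lengths in mm; the calibration is good to about 2 mm. The wrist camera is an equidistant fisheye: a pixel r from the principal point sees the ray r / f radians off the axis. A picture is of the moment at which its call begins: read the wrist's pose just before it. camera_model takes no time and is no camera call; for the wrist camera it gives the pose at the moment of the call.
- close_job(): hands the job in; it is judged then, once.
The state is a dict: "time": time; "joints": joint angles; "joint_vel": joint speeds; "joint_efforts": joint torques, N m; "eef_pos": TCP position; "eef_rot": TCP orientation; "contact_force": force on the tool from outside, world axes, zero at the start; "ft_torque": the same for the moment, N m; "finger_gap": finger opening in mm; "grasp_force": force on a finger pad.
Only numpy, scipy, OpenCV 4.12 (cv2) and the standard library are available. Lean on these libraries where they do the work, as an engineer would, in place of code of your own. Each camera call takes 0.05 s, during which the arm holds its last target. There are 200 camera calls.

## Working session

There is one attempt and no reset: what is moved stays moved. The work goes in short steps, Python scripts to look and compute and a shell command to move; the robot and the scene stay as the last step left them, time stands still between calls to the robot, and variables do not carry over. Pictures are saved under pics/ and viewed, at most 10 in all, crops included, and the job is handed in when it is done.

```bash
ls; mkdir -p pics; python3 - <<'E'
from plant import *
import cv2,numpy as np
o=get_obs();print(o)
a=capture("scene");b=capture("top")
cv2.imwrite("pics/s.png",a[...,::-1]);cv2.imwrite("pics/t.png",b[...,::-1])
for n in("scene","top"):print({k:np.round(v,3).tolist() if k!='x' else v for k,v in camera_model(n).items() if not isinstance(v,str)})
E
```

```text
pics
{'time': 0.0, 'joints': array([-1.29660674e+00,  3.13992372e-01,  4.49694514e-02,  1.30358639e+00,
        2.36316657e-05,  1.43119145e+00]), 'joint_vel': array([-0.000452  , -0.00097122,  0.00232844, -0.00050296,  0.00030291,
       -0.00058965]), 'joint_efforts': array([ 2.05478591e-04, -4.80620921e+01,  2.98536676e+01,  1.92865531e-02,
       -5.37056428e-05, -2.81146072e-06]), 'eef_pos': array([ 231.05576239, -525.97853596,  230.40953537]), 'eef_rot': array([-3.07282008e+00, -6.44987512e-01,  1.54367319e-04]), 'contact_force': array([-0.30708948,  0.26308928,  0.4538132 ]), 'ft_torque': array([-0.01831681, -0.0029714 , -0.02679692]), 'grasp_force': 0.0, 'finger_gap': 85.33900480314134}
{'fx': 489.3, 'fy': 489.3, 'cx': 286.526, 'cy': 211.497, 'camera_from_world': [[0.164, 0.986, 0.002, -75.799], [-0.705, 0.116, 0.7, 422.854], [0.69, -0.116, 0.715, -1674.207], [0.0, 0.0, 0.0, 1.0]]}
{'fx': 442.196, 'fy': 442.196, 'cx': 265.832, 'cy': 210.407, 'camera_from_world': [[0.006, -1.0, -0.028, 4.281], [0.997, 0.003, 0.083, -625.375], [-0.083, -0.028, 0.996, -846.097], [0.0, 0.0, 0.0, 1.0]]}
```

View pics/s.png

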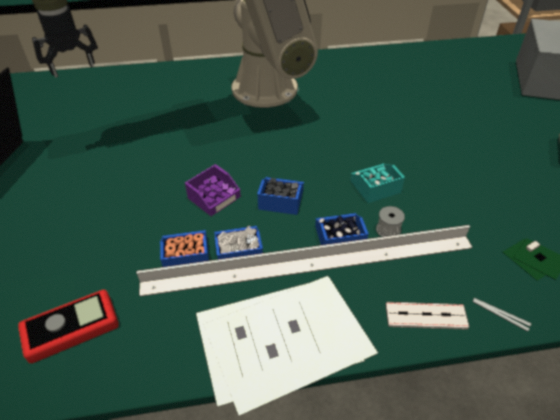

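View pics/t.png

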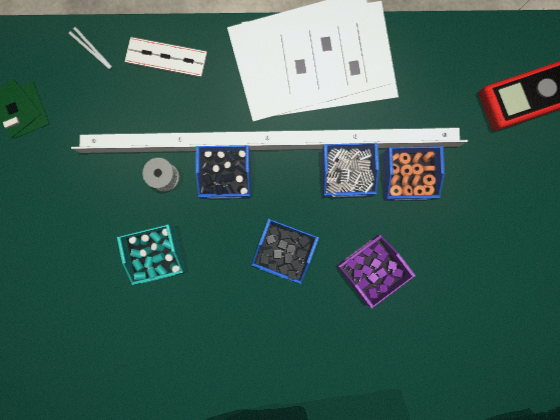

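The scene and top pictures show these candidates in the top view: a blue bin with dark relays at (286,251), which fits bin_out. The purple look-alike is at (377,271) and the turquoise one at (150,254). The row has bin_a (223,171), bin_b (350,169), bin_c (415,172), the reel (160,174) and the rail front edge at about row 147. I choose the blue one and will crop in on it.

```bash
cat > h.py <<'E'
from plant import *
import cv2,numpy as np
def ray(n,px):
    m=camera_model(n);T=np.array(m["camera_from_world"]);R,t=T[:3,:3],T[:3,3]
    d=np.array([(px[0]-m["cx"])/m["fx"],-(px[1]-m["cy"])/m["fy"],-1.])
    return -R.T@t,R.T@d
def onz(n,px,z):
    c,d=ray(n,px);return c+d*(z-c[2])/d[2]
def two(p,q):
    c,d=ray("top",p);e,f=ray("scene",q);d/=np.linalg.norm(d);f/=np.linalg.norm(f)
    s=np.linalg.lstsq(np.c_[d,-f],e-c,rcond=None)[0];a,b=c+s[0]*d,e+s[1]*f
    return (a+b)/2,np.linalg.norm(a-b)
E
python3 - <<'E'
import cv2,numpy as np
s=cv2.imread("pics/s.png");t=cv2.imread("pics/t.png")
a=cv2.resize(t[135:295,185:385],None,fx=4,fy=4,interpolation=2)[:,:800]
b=cv2.resize(s[170:270,240:380],(784,560),interpolation=2)
cv2.imwrite("pics/ct.png",a[:600]);cv2.imwrite("pics/cs.png",b)
E
```

```text
(no output)
```

View pics/ct.png

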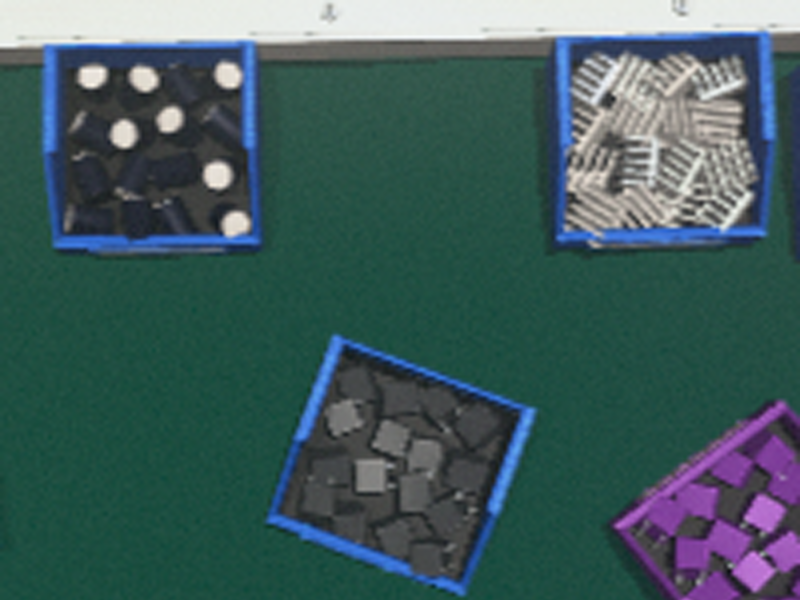

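View pics/cs.png

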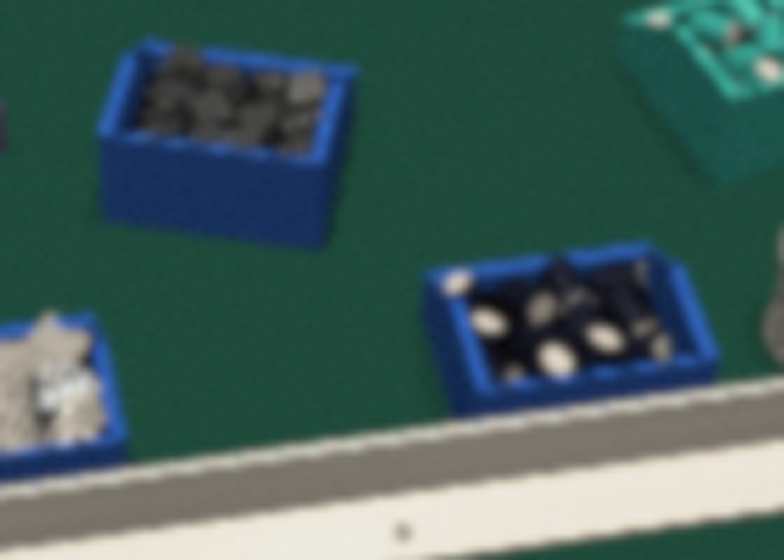

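The crops show bin_out with its high back towards the rail, turned about 20° clockwise. Its rim corners are at (335,338), (533,410), (462,592) and (270,518) in the top crop. The gap between bin_a and bin_b is clear.

```bash
python3 - <<'E'
from h import *
T=lambda u,v:(185+u/4-.375,135+v/4-.375); S=lambda u,v:(240+u/5.6-.4,170+v/5.6-.4)
np.set_printoptions(precision=1,suppress=True)
print("2view BL,BR",two(T(335,338),S(330,158)),two(T(533,410),S(100,135)))
print("2view bin_a BR, bin_b BL",two(T(254,42),S(472,393)),two(T(557,37),S(125,437)))
print("bottom back from scene",onz("scene",S(325,247),0),onz("scene",S(103,220),0))
for n,c in dict(out=[(335,338),(533,410),(462,592),(270,518)],a=[(44,45),(254,42),(260,246),(53,248)],b=[(557,37),(769,34),(767,236),(556,242)]).items():
    P=np.array([onz("top",T(*p),z) for p,z in zip(c,(56,56,28,28))])[:,:2]
    e=P[0]-P[1]; l=np.linalg.norm
    yaw=np.degrees(np.arctan2(-e[0],e[1])); print(n,P.tolist().__repr__()[:0],P.ravel(),"c",P.mean(0),"yaw",yaw,"sizes",l(e),l(P[2]-P[3]),l(P[0]-P[3]),l(P[1]-P[2]))
# rail top front edge at z=40
t=cv2.imread("pics/t.png")
for x in (100,290,440):
    col=t[120:165,x].astype(int).sum(1);print(x,col.tolist()[10:35])
E
```

```text
2view BL,BR (array([606.7,   3.7,  55. ]), np.float64(4.578438928512613)) (array([572.6, -92.7,  52.1]), np.float64(0.09422316780908789))
2view bin_a BR, bin_b BL (array([749.9,  40.3,  51.9]), np.float64(2.574989569817331)) (array([ 751.9, -104.7,   54.2]), np.float64(0.056044644965315665))
bottom back from scene [608.5   4.5   0. ] [574.7 -93.7  -0. ]
out  [606.2   1.4 572.6 -92.3 485.  -60.2 520.   33.2] c [546.  -29.4] yaw -19.77354265265412 sizes 99.55915202817866 99.73473097801848 91.94522561821393 93.25335927337944
a  [747.8 143.1 749.2  41.3 653.4  39.3 652.1 142. ] c [700.6  91.4] yaw 0.7918666827312607 sizes 101.80903865717119 102.68168701751614 95.65764719436972 95.81714264623275
b  [ 751.5 -104.5  752.9 -205.7  659.  -209.5  655.7 -106.4] c [ 704.8 -156.5] yaw 0.7834051467714666 sizes 101.1953154781188 103.14822661701793 95.80452446451288 94.02811949442962
100 [202, 179, 192, 222, 459, 688, 683, 683, 687, 683, 686, 686, 679, 687, 690, 688, 673, 676, 302, 288, 289, 278, 227, 150, 196]
290 [328, 706, 705, 705, 707, 707, 704, 699, 707, 706, 705, 705, 703, 701, 692, 259, 301, 300, 291, 228, 185, 219, 204, 220, 215]
440 [698, 704, 697, 696, 698, 694, 699, 704, 696, 694, 669, 686, 385, 267, 281, 282, 351, 388, 358, 335, 339, 337, 330, 327, 320]
```

Bin_out is at about (546,-29), yaw -20°, and its measured rim height of 52–55 mm fits the 56 mm given. The home pose is about (703,-33), yaw 0.9°. I'll use the part-open fingers as a two-point pusher on the low front wall. First I turn the tool, then move behind the bin at height.

```bash
R='x'
python3 -m inch '[{"az":-0.119,"grip":0.4},{"az":-0.119},{"az":-0.119},{"az":-0.119},{"az":-0.119}]' | tail -c 400
python3 -m inch '[{"az":-0.119},{"az":-0.119},{"az":-0.119},{"az":-0.119},{"az":-0.119}]' >/dev/null
python3 -m inch '[{"az":-0.119},{"az":-0.119},{"az":-0.119},{"az":-0.119},{"az":-0.119}]' >/dev/null
python3 -m inch '[{"az":-0.119},{"az":-0.119},{"az":-0.119},{"az":-0.119},{"az":-0.119}]'
python3 -m inch '[{"y":0.036},{"y":0.036},{"y":0.036},{"y":0.036},{"y":0.036}]' >/dev/null
python3 -m inch '[{"y":0.036},{"y":0.036},{"y":0.036},{"y":0.036},{"y":0.036}]' >/dev/null
python3 -m inch '[{"y":0.036},{"y":0.036},{"y":0.036},{"y":0.036},{"y":0.036}]' >/dev/null
python3 -m inch '[{"y":0.034,"x":-0.02},{"x":0},{"x":0},{"x":0}]'
python3 -c "
from h import *
o=get_obs();print(o['joints'],o['eef_rot'],o['contact_force'])
import plant;print([k for k in dir(plant) if k[0]!='_'], getattr(plant,'grip_depth',None))"
```

```text
[-1.29661618e+00  3.13919670e-01  4.50999770e-02  1.30362777e+00
 -1.05163531e-05  1.43115872e+00] [-3.07297284e+00 -6.45056998e-01  1.90724731e-04] [-0.52722582  0.59082071  0.06363582]
['Unreachable', 'camera_model', 'capture', 'close_job', 'get_obs', 'grip_depth'] -18.700000000000003invalid input at $[0]: expected keys ax, ay, az, x, y, z, grip
invalid input at $[0]: expected keys ax, ay, az, x, y, z, grip
invalid input at $[0]: expected keys ax, ay, az, x, y, z, grip
invalid input at $[0]: expected keys ax, ay, az, x, y, z, grip
invalid input at $[0]: expected keys ax, ay, az, x, y, z, grip
invalid input at $[0]: expected keys ax, ay, az, x, y, z, grip
invalid input at $[0]: expected keys ax, ay, az, x, y, z, grip
invalid input at $[0]: expected keys ax, ay, az, x, y, z, grip
```

All seven keys are needed in each row, so nothing has moved. I'll retype the rows in full.

```bash
python3 -m inch '[{"ax":0,"ay":0,"az":-0.119,"x":0,"y":0,"z":0,"grip":0.4},{"ax":0,"ay":0,"az":-0.119,"x":0,"y":0,"z":0,"grip":0.4},{"ax":0,"ay":0,"az":-0.119,"x":0,"y":0,"z":0,"grip":0.4},{"ax":0,"ay":0,"az":-0.119,"x":0,"y":0,"z":0,"grip":0.4},{"ax":0,"ay":0,"az":-0.119,"x":0,"y":0,"z":0,"grip":0.4}]'
python3 -m inch '[{"ax":0,"ay":0,"az":-0.119,"x":0,"y":0,"z":0,"grip":0.4},{"ax":0,"ay":0,"az":-0.119,"x":0,"y":0,"z":0,"grip":0.4},{"ax":0,"ay":0,"az":-0.119,"x":0,"y":0,"z":0,"grip":0.4},{"ax":0,"ay":0,"az":-0.119,"x":0,"y":0,"z":0,"grip":0.4},{"ax":0,"ay":0,"az":-0.119,"x":0,"y":0,"z":0,"grip":0.4}]' >/dev/null
python3 -m inch '[{"ax":0,"ay":0,"az":-0.119,"x":0,"y":0,"z":0,"grip":0.4},{"ax":0,"ay":0,"az":-0.119,"x":0,"y":0,"z":0,"grip":0.4},{"ax":0,"ay":0,"az":-0.119,"x":0,"y":0,"z":0,"grip":0.4},{"ax":0,"ay":0,"az":-0.119,"x":0,"y":0,"z":0,"grip":0.4},{"ax":0,"ay":0,"az":-0.119,"x":0,"y":0,"z":0,"grip":0.4}]' >/dev/null
python3 -m inch '[{"ax":0,"ay":0,"az":-0.119,"x":0,"y":0,"z":0,"grip":0.4},{"ax":0,"ay":0,"az":-0.119,"x":0,"y":0,"z":0,"grip":0.4},{"ax":0,"ay":0,"az":-0.119,"x":0,"y":0,"z":0,"grip":0.4},{"ax":0,"ay":0,"az":-0.119,"x":0,"y":0,"z":0,"grip":0.4},{"ax":0,"ay":0,"az":-0.119,"x":0,"y":0,"z":0,"grip":0.4}]'
python3 -c "
from h import *
o=get_obs();print(o['joints'],o['eef_rot'],cv2.Rodrigues(o['eef_rot'])[0].round(3))"
```

```text
time: 0.52
eef_pos: [231.1, -526.2, 230.8]
eef_rot: [-2.745, -1.526, -0.0]
contact_force: [0.5, -0.8, -0.6]
finger_gap: 59.6
grasp_force: 0.0
time: 1.77
eef_pos: [231.1, -526.2, 230.8]
eef_rot: [-0.534, -3.095, -0.002]
contact_force: [-0.3, -0.4, -0.2]
finger_gap: 59.6
grasp_force: 0.0
[-1.29657814e+00  3.13682652e-01  4.53932022e-02  1.30357414e+00
 -1.66531661e-05 -9.54708511e-01] [-5.34315461e-01 -3.09533963e+00 -1.50157717e-03] [[-0.942  0.335 -0.   ]
 [ 0.335  0.942  0.001]
 [ 0.001  0.001 -1.   ]]
```

Orientation is as planned. Next I translate behind the bin at height.

```bash
python3 -m inch '[{"ax":0,"ay":0,"az":0,"x":-0.001,"y":0.036,"z":0,"grip":0.4},{"ax":0,"ay":0,"az":0,"x":-0.001,"y":0.036,"z":0,"grip":0.4},{"ax":0,"ay":0,"az":0,"x":-0.001,"y":0.036,"z":0,"grip":0.4},{"ax":0,"ay":0,"az":0,"x":-0.001,"y":0.036,"z":0,"grip":0.4},{"ax":0,"ay":0,"az":0,"x":-0.001,"y":0.036,"z":0,"grip":0.4}]'
python3 -m inch '[{"ax":0,"ay":0,"az":0,"x":-0.001,"y":0.036,"z":0,"grip":0.4},{"ax":0,"ay":0,"az":0,"x":-0.001,"y":0.036,"z":0,"grip":0.4},{"ax":0,"ay":0,"az":0,"x":-0.001,"y":0.036,"z":0,"grip":0.4},{"ax":0,"ay":0,"az":0,"x":-0.001,"y":0.036,"z":0,"grip":0.4},{"ax":0,"ay":0,"az":0,"x":-0.001,"y":0.036,"z":0,"grip":0.4}]' >/dev/null
python3 -m inch '[{"ax":0,"ay":0,"az":0,"x":-0.001,"y":0.036,"z":0,"grip":0.4},{"ax":0,"ay":0,"az":0,"x":-0.001,"y":0.036,"z":0,"grip":0.4},{"ax":0,"ay":0,"az":0,"x":-0.001,"y":0.036,"z":0,"grip":0.4},{"ax":0,"ay":0,"az":0,"x":-0.001,"y":0.036,"z":0,"grip":0.4},{"ax":0,"ay":0,"az":0,"x":-0.001,"y":0.036,"z":0,"grip":0.4}]' >/dev/null
python3 -m inch '[{"ax":0,"ay":0,"az":0,"x":-0.001,"y":0.034,"z":0,"grip":0.4},{"ax":0,"ay":0,"az":0,"x":0,"y":0,"z":0,"grip":0.4},{"ax":0,"ay":0,"az":0,"x":0,"y":0,"z":0,"grip":0.4}]'
python3 -c "
from h import *
o=get_obs();print(o['joints'],o['eef_rot'])
cv2.imwrite('pics/w.png',capture('wrist')[...,::-1])"
```

```text
time: 2.18
eef_pos: [297.3, -357.2, 230.8]
eef_rot: [-0.545, -3.094, -0.001]
contact_force: [0.3, -0.1, 1.1]
finger_gap: 59.6
grasp_force: 0.0
time: 3.27
eef_pos: [441.8, 9.3, 230.9]
eef_rot: [-0.537, -3.094, 0.001]
contact_force: [-0.1, 0.1, -0.2]
finger_gap: 60.2
grasp_force: 0.0
[-1.60671960e-01  5.68987543e-02 -2.71143849e-01  1.24372817e+00
 -3.22593660e-04  1.82754603e-01] [-5.36639949e-01 -3.09443416e+00  5.23436336e-04]
```

View pics/w.png

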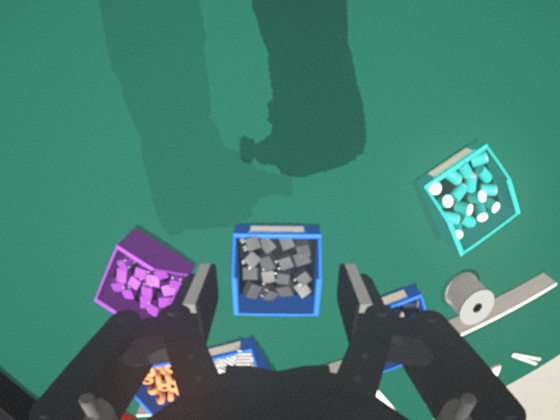

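The wrist view shows bin_out at (277,272), square to the tool and centred between the fingers, with its front wall (234–321, 230) clear. I descend in front of it, then approach.

```bash
python3 -m inch '[{"ax":0,"ay":0,"az":0,"x":0,"y":0,"z":0.035,"grip":0.4},{"ax":0,"ay":0,"az":0,"x":0,"y":0,"z":0.035,"grip":0.4},{"ax":0,"ay":0,"az":0,"x":0,"y":0,"z":0.035,"grip":0.4},{"ax":0,"ay":0,"az":0,"x":0,"y":0,"z":0.035,"grip":0.4},{"ax":0,"ay":0,"az":0,"x":0,"y":0,"z":0.035,"grip":0.4}]'
python3 -m inch '[{"ax":0,"ay":0,"az":0,"x":0,"y":0,"z":0.025,"grip":0.4},{"ax":0,"ay":0,"az":0,"x":0,"y":0,"z":0.015,"grip":0.4},{"ax":0,"ay":0,"az":0,"x":0,"y":0,"z":0.007,"grip":0.4},{"ax":0,"ay":0,"az":0,"x":0,"y":0,"z":0,"grip":0.4},{"ax":0,"ay":0,"az":0,"x":0,"y":0,"z":0,"grip":0.4}]'
python3 -m inch '[{"ax":0,"ay":0,"az":0,"x":-0.01,"y":0,"z":0,"grip":0.4},{"ax":0,"ay":0,"az":0,"x":-0.01,"y":0,"z":0,"grip":0.4},{"ax":0,"ay":0,"az":0,"x":-0.01,"y":0,"z":0,"grip":0.4},{"ax":0,"ay":0,"az":0,"x":-0.007,"y":0,"z":0,"grip":0.4},{"ax":0,"ay":0,"az":0,"x":-0.005,"y":0,"z":0,"grip":0.4}]'
python3 -m inch '[{"ax":0,"ay":0,"az":0,"x":-0.003,"y":0,"z":0,"grip":0.4},{"ax":0,"ay":0,"az":0,"x":-0.002,"y":0,"z":0,"grip":0.4},{"ax":0,"ay":0,"az":0,"x":0,"y":0,"z":0,"grip":0.4}]'
python3 -c "
from h import *
cv2.imwrite('pics/t2.png',cv2.resize(capture('top')[120:300,165:405,::-1],None,fx=3.3,fy=3.3,interpolation=2))"
```

```text
time: 3.73
eef_pos: [441.3, 6.1, 55.0]
eef_rot: [0.548, 3.093, -0.001]
contact_force: [0.8, 1.1, -0.5]
finger_gap: 59.9
grasp_force: 0.0
time: 4.15
eef_pos: [442.0, 6.7, 9.7]
eef_rot: [-0.546, -3.094, 0.0]
contact_force: [-0.2, -0.1, 0.3]
finger_gap: 59.8
grasp_force: 0.0
time: 4.57
eef_pos: [483.7, -7.3, 9.9]
eef_rot: [0.543, 3.092, -0.0]
contact_force: [-0.7, 0.1, -0.3]
finger_gap: 59.8
grasp_force: 0.0
time: 4.82
eef_pos: [486.3, -8.4, 9.2]
eef_rot: [-0.544, -3.094, 0.0]
contact_force: [0.6, 0.2, -0.7]
finger_gap: 59.5
grasp_force: 0.0
```

View pics/t2.png

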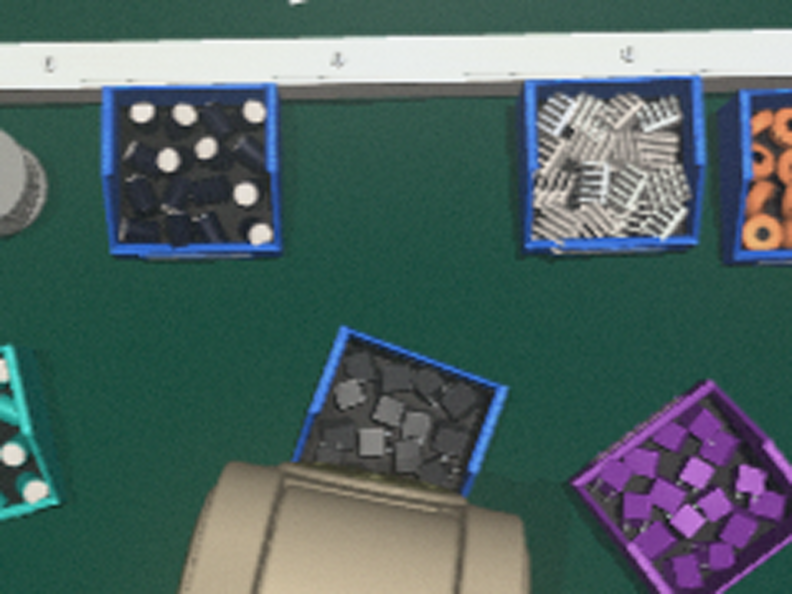

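The view shows bin_out still at yaw -20° with the hand right behind its front wall, and the row undisturbed. Turning the bin first, with the right finger leading, should bring its centre to y of about -32, which is the gap middle. Then the push is straight.

```bash
python3 -m inch '[{"ax":0,"ay":0,"az":0,"x":0,"y":-0.008,"z":0,"grip":0.4},{"ax":0,"ay":0,"az":0,"x":-0.002,"y":0,"z":0,"grip":0.4},{"ax":0,"ay":0,"az":0,"x":-0.002,"y":0,"z":0,"grip":0.4},{"ax":0,"ay":0,"az":0,"x":-0.001,"y":0,"z":0,"grip":0.4},{"ax":0,"ay":0,"az":0,"x":0,"y":0,"z":0,"grip":0.4}]'
python3 -m inch '[{"ax":0,"ay":0,"az":-0.04,"x":-0.0015,"y":0,"z":0,"grip":0.4},{"ax":0,"ay":0,"az":-0.04,"x":-0.0015,"y":0,"z":0,"grip":0.4},{"ax":0,"ay":0,"az":-0.04,"x":-0.0015,"y":0,"z":0,"grip":0.4},{"ax":0,"ay":0,"az":-0.04,"x":-0.0015,"y":0,"z":0,"grip":0.4},{"ax":0,"ay":0,"az":-0.04,"x":-0.0015,"y":0,"z":0,"grip":0.4}]'
python3 -m inch '[{"ax":0,"ay":0,"az":-0.04,"x":-0.0015,"y":0,"z":0,"grip":0.4},{"ax":0,"ay":0,"az":-0.04,"x":-0.0015,"y":0,"z":0,"grip":0.4},{"ax":0,"ay":0,"az":-0.04,"x":-0.0015,"y":0,"z":0,"grip":0.4},{"ax":0,"ay":0,"az":-0.04,"x":-0.0015,"y":0,"z":0,"grip":0.4},{"ax":0,"ay":0,"az":0,"x":0,"y":0,"z":0,"grip":0.4}]'
cat > m.py <<'E'
from h import *
# bin_out back rim corners: blue mask, connected region ahead of the hand
import sys
im=capture("top");hsv=cv2.cvtColor(im,cv2.COLOR_RGB2HSV)
m=cv2.inRange(hsv,(105,120,60),(125,255,255))
u0,u1,v0,v1=map(int,sys.argv[1:5])
k=np.zeros_like(m);k[v0:v1,u0:u1]=m[v0:v1,u0:u1]
n,l,st,_=cv2.connectedComponentsWithStats(k);k=(l==1+np.argmax(st[1:,4])).astype(np.uint8)
p=np.argwhere(k)[:,::-1].astype(float)
cs=[p[np.argmin(p@w)] for w in np.array([[1,1.],[-1,1]])]   # upper left, upper right
P=[onz("top",c,56) for c in cs];e=P[0]-P[1];yaw=np.arctan2(-e[0],e[1])
mid=(P[0]+P[1])/2;print(cs,"back",[q[:2].round(1) for q in P],"w",np.hypot(*e[:2]).round(1),"yaw",np.degrees(yaw).round(2),"centre",(mid[:2]-48*np.array([np.cos(yaw),np.sin(yaw)])).round(1))
o=get_obs();R=cv2.Rodrigues(o['eef_rot'])[0];print("tcp",o['eef_pos'].round(1),"tool yaw",np.degrees(np.arctan2(-R[0,1],R[1,1])).round(2),o['time'])
E
python3 m.py 245 325 205 300
```

```text
time: 5.28
eef_pos: [487.5, -17.7, 9.2]
eef_rot: [-0.544, -3.093, 0.001]
contact_force: [-2.8, -1.2, 0.4]
finger_gap: 60.0
grasp_force: 0.7
time: 5.7
eef_pos: [494.1, -19.6, 9.0]
eef_rot: [-0.229, -3.131, 0.001]
contact_force: [-2.1, 0.1, 1.6]
finger_gap: 59.5
grasp_force: 1.3
time: 6.12
eef_pos: [500.7, -20.2, 9.0]
eef_rot: [0.02, -3.14, 0.001]
contact_force: [-1.7, -1.4, 0.3]
finger_gap: 59.8
grasp_force: 0.7
[array([260., 210.]), array([311., 220.])] back [array([623.6,  17.5]), array([604.9, -79.4])] w 98.7 yaw -10.92 centre [567.1 -21.9]
tcp [500.8 -20.1   9.1] tool yaw 0.65 6.1667
```

The bin has turned about half-way (yaw -11°), with only the right finger touching. Pushing straight on will square it against both fingers, with a slight drift to -y to bring it to the gap middle.

```bash
python3 -m inch '[{"ax":0,"ay":0,"az":0,"x":-0.004,"y":0,"z":0,"grip":0.4},{"ax":0,"ay":0,"az":0,"x":-0.004,"y":0,"z":0,"grip":0.4},{"ax":0,"ay":0,"az":0,"x":-0.004,"y":0,"z":0,"grip":0.4},{"ax":0,"ay":0,"az":0,"x":-0.004,"y":0,"z":0,"grip":0.4},{"ax":0,"ay":0,"az":0,"x":-0.004,"y":0,"z":0,"grip":0.4}]'
python3 -m inch '[{"ax":0,"ay":0,"az":0,"x":-0.004,"y":-0.0004,"z":0,"grip":0.4},{"ax":0,"ay":0,"az":0,"x":-0.004,"y":-0.0004,"z":0,"grip":0.4},{"ax":0,"ay":0,"az":0,"x":-0.004,"y":-0.0004,"z":0,"grip":0.4},{"ax":0,"ay":0,"az":0,"x":-0.004,"y":-0.0004,"z":0,"grip":0.4},{"ax":0,"ay":0,"az":0,"x":0,"y":0,"z":0,"grip":0.4}]'
python3 m.py 245 322 180 300
```

```text
time: 6.58
eef_pos: [521.9, -19.9, 9.2]
eef_rot: [-0.019, 3.141, -0.0]
contact_force: [-1.7, -1.5, -1.1]
finger_gap: 59.5
grasp_force: 0.9
time: 7.0
eef_pos: [538.4, -21.2, 9.4]
eef_rot: [-0.02, 3.141, 0.0]
contact_force: [0.3, -0.9, -0.6]
finger_gap: 59.5
grasp_force: 0.1
[array([249., 200.]), array([301., 199.])] back [array([642.7,  38.6]), array([644.9, -60.5])] w 99.2 yaw 1.27 centre [595.8 -12. ]
tcp [538.4 -21.3   9.5] tool yaw 0.71 7.05
```

The bin is now square (yaw 1.3°, centre (596,-12)) but 21 mm left of the gap middle. I'll back off, turn the hand 90° and push it sideways by its left wall.

```bash
python3 -m inch '[{"ax":0,"ay":0,"az":0,"x":0.01,"y":0,"z":0,"grip":0.4},{"ax":0,"ay":0,"az":0,"x":0.01,"y":0,"z":0,"grip":0.4},{"ax":0,"ay":0,"az":0,"x":0,"y":0,"z":-0.04,"grip":0.4},{"ax":0,"ay":0,"az":0,"x":0,"y":0,"z":-0.04,"grip":0.4},{"ax":0,"ay":0,"az":0,"x":0,"y":0,"z":-0.04,"grip":0.4}]'
python3 -m inch '[{"ax":0,"ay":0,"az":0.1208,"x":0,"y":0,"z":0,"grip":0.4},{"ax":0,"ay":0,"az":0.1208,"x":0,"y":0,"z":0,"grip":0.4},{"ax":0,"ay":0,"az":0.1208,"x":0,"y":0,"z":0,"grip":0.4},{"ax":0,"ay":0,"az":0.1208,"x":0,"y":0,"z":0,"grip":0.4},{"ax":0,"ay":0,"az":0.1208,"x":0,"y":0,"z":0,"grip":0.4}]' >/dev/null
python3 -m inch '[{"ax":0,"ay":0,"az":0.1208,"x":0,"y":0,"z":0,"grip":0.4},{"ax":0,"ay":0,"az":0.1208,"x":0,"y":0,"z":0,"grip":0.4},{"ax":0,"ay":0,"az":0.1208,"x":0,"y":0,"z":0,"grip":0.4},{"ax":0,"ay":0,"az":0.1208,"x":0,"y":0,"z":0,"grip":0.4},{"ax":0,"ay":0,"az":0.1208,"x":0,"y":0,"z":0,"grip":0.4}]' >/dev/null
python3 -m inch '[{"ax":0,"ay":0,"az":0.1208,"x":0,"y":0,"z":0,"grip":0.4},{"ax":0,"ay":0,"az":0.1208,"x":0,"y":0,"z":0,"grip":0.4},{"ax":0,"ay":0,"az":0.1208,"x":0,"y":0,"z":0,"grip":0.4},{"ax":0,"ay":0,"az":0,"x":0.03,"y":0.018,"z":0,"grip":0.4},{"ax":0,"ay":0,"az":0,"x":0.03,"y":0.018,"z":0,"grip":0.4}]'
python3 -m inch '[{"ax":0,"ay":0,"az":0,"x":0.03,"y":0.018,"z":0,"grip":0.4},{"ax":0,"ay":0,"az":0,"x":0.01,"y":0.018,"z":0,"grip":0.4},{"ax":0,"ay":0,"az":0,"x":0,"y":0,"z":0,"grip":0.4},{"ax":0,"ay":0,"az":0,"x":0,"y":0,"z":0,"grip":0.4}]'
python3 m.py 200 322 180 300
```

```text
time: 7.47
eef_pos: [516.8, -21.3, 130.5]
eef_rot: [0.019, -3.141, -0.001]
contact_force: [1.2, 0.2, 0.9]
finger_gap: 60.1
grasp_force: 0.0
time: 8.72
eef_pos: [553.3, 38.5, 130.0]
eef_rot: [2.211, 2.23, 0.002]
contact_force: [0.8, 0.6, 0.6]
finger_gap: 59.4
grasp_force: 0.0
time: 9.05
eef_pos: [588.9, 80.3, 129.2]
eef_rot: [2.205, 2.237, 0.001]
contact_force: [-0.3, -0.3, 0.2]
finger_gap: 59.6
grasp_force: 0.0
[array([249., 200.]), array([301., 199.])] back [array([642.7,  38.6]), array([644.9, -60.5])] w 99.2 yaw 1.27 centre [595.8 -12. ]
tcp [588.   79.6 129.2] tool yaw -89.24 9.1
```

```bash
python3 -m inch '[{"ax":0,"ay":0,"az":0,"x":0,"y":0,"z":0.035,"grip":0.4},{"ax":0,"ay":0,"az":0,"x":0,"y":0,"z":0.035,"grip":0.4},{"ax":0,"ay":0,"az":0,"x":0,"y":0,"z":0.03,"grip":0.4},{"ax":0,"ay":0,"az":0,"x":0,"y":0,"z":0.015,"grip":0.4},{"ax":0,"ay":0,"az":0,"x":0,"y":0,"z":0.005,"grip":0.4}]'
python3 -m inch '[{"ax":0,"ay":0,"az":0,"x":-0.006,"y":0,"z":0,"grip":0.4},{"ax":0,"ay":0,"az":0,"x":-0.006,"y":0,"z":0,"grip":0.4},{"ax":0,"ay":0,"az":0,"x":-0.006,"y":0,"z":0,"grip":0.4},{"ax":0,"ay":0,"az":0,"x":-0.005,"y":0,"z":0,"grip":0.4},{"ax":0,"ay":0,"az":0,"x":-0.003,"y":0,"z":0,"grip":0.4}]'
python3 -m inch '[{"ax":0,"ay":0,"az":0,"x":-0.003,"y":0,"z":0,"grip":0.4},{"ax":0,"ay":0,"az":0,"x":-0.003,"y":0,"z":0,"grip":0.4},{"ax":0,"ay":0,"az":0,"x":-0.003,"y":0,"z":0,"grip":0.4},{"ax":0,"ay":0,"az":0,"x":-0.003,"y":0,"z":0,"grip":0.4},{"ax":0,"ay":0,"az":0,"x":-0.003,"y":0,"z":0,"grip":0.4}]'
python3 -m inch '[{"ax":0,"ay":0,"az":0,"x":-0.003,"y":0,"z":0,"grip":0.4},{"ax":0,"ay":0,"az":0,"x":-0.003,"y":0,"z":0,"grip":0.4},{"ax":0,"ay":0,"az":0,"x":-0.002,"y":0,"z":0,"grip":0.4},{"ax":0,"ay":0,"az":0,"x":-0.001,"y":0,"z":0,"grip":0.4},{"ax":0,"ay":0,"az":0,"x":0,"y":0,"z":0,"grip":0.4}]'
python3 -m inch '[{"ax":0,"ay":0,"az":0,"x":0.01,"y":0,"z":0,"grip":0.4},{"ax":0,"ay":0,"az":0,"x":0.015,"y":0,"z":0,"grip":0.4},{"ax":0,"ay":0,"az":0,"x":0,"y":0,"z":-0.04,"grip":0.4},{"ax":0,"ay":0,"az":0,"x":0,"y":0,"z":-0.04,"grip":0.4},{"ax":0,"ay":0,"az":0,"x":0,"y":0,"z":-0.04,"grip":0.4}]'
python3 m.py 245 335 178 300
python3 -c "
from h import *
cv2.imwrite('pics/t3.png',cv2.resize(capture('top')[120:300,165:405,::-1],None,fx=3.3,fy=3.3,interpolation=2))"
```

```text
time: 9.52
eef_pos: [584.5, 78.3, 6.2]
eef_rot: [-2.206, -2.231, 0.007]
contact_force: [-0.4, 0.1, 0.4]
finger_gap: 59.6
grasp_force: 0.0
time: 9.93
eef_pos: [589.5, 52.2, 10.8]
eef_rot: [2.207, 2.233, 0.003]
contact_force: [0.2, 0.4, 1.1]
finger_gap: 60.0
grasp_force: 0.0
time: 10.35
eef_pos: [588.6, 38.6, 9.4]
eef_rot: [-2.207, -2.236, -0.001]
contact_force: [0.1, 4.1, 2.1]
finger_gap: 59.8
grasp_force: 0.7
time: 10.77
eef_pos: [588.6, 29.0, 9.2]
eef_rot: [2.208, 2.235, -0.001]
contact_force: [0.3, 2.3, 1.2]
finger_gap: 60.0
grasp_force: 0.4
time: 11.18
eef_pos: [587.0, 54.7, 129.4]
eef_rot: [-2.206, -2.235, 0.005]
contact_force: [1.1, -0.4, -0.9]
finger_gap: 59.9
grasp_force: 0.0
[array([261., 200.]), array([314., 200.])] back [array([642.8,  15.7]), array([643. , -85.2])] w 100.9 yaw 0.16 centre [594.9 -34.9]
tcp [591.9  54.5 139. ] tool yaw -89.26 11.2333
```

View pics/t3.png

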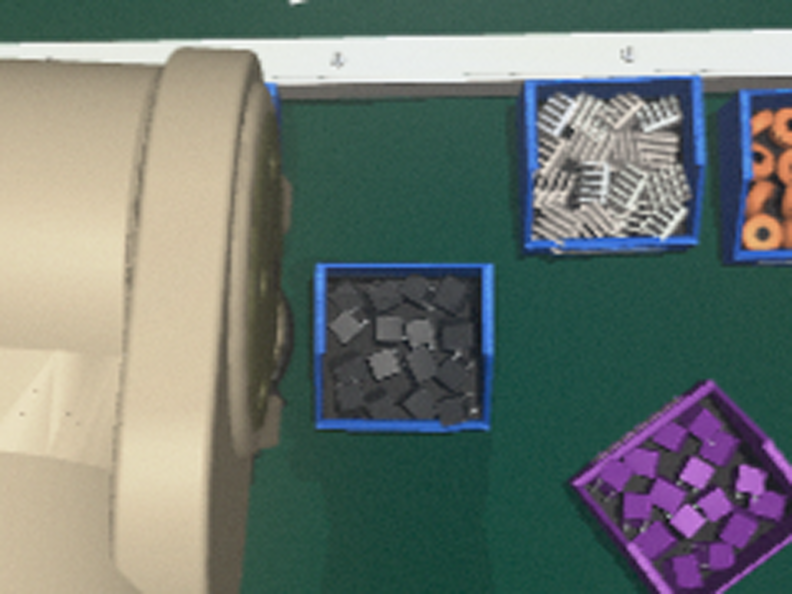

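The top view shows bin_out square at (405,347) in the crop, level with the middle of the gap (280–525). I turn the hand back and go behind its front wall.

```bash
python3 -m inch '[{"ax":0,"ay":0,"az":-0.121,"x":0,"y":0,"z":0,"grip":0.4},{"ax":0,"ay":0,"az":-0.121,"x":0,"y":0,"z":0,"grip":0.4},{"ax":0,"ay":0,"az":-0.121,"x":0,"y":0,"z":0,"grip":0.4},{"ax":0,"ay":0,"az":-0.121,"x":0,"y":0,"z":0,"grip":0.4},{"ax":0,"ay":0,"az":-0.121,"x":0,"y":0,"z":0,"grip":0.4}]' >/dev/null
python3 -m inch '[{"ax":0,"ay":0,"az":-0.121,"x":0,"y":0,"z":0,"grip":0.4},{"ax":0,"ay":0,"az":-0.121,"x":0,"y":0,"z":0,"grip":0.4},{"ax":0,"ay":0,"az":-0.121,"x":0,"y":0,"z":0,"grip":0.4},{"ax":0,"ay":0,"az":-0.121,"x":0,"y":0,"z":0,"grip":0.4},{"ax":0,"ay":0,"az":-0.121,"x":0,"y":0,"z":0,"grip":0.4}]' >/dev/null
python3 -m inch '[{"ax":0,"ay":0,"az":-0.121,"x":0,"y":0,"z":0,"grip":0.4},{"ax":0,"ay":0,"az":-0.121,"x":0,"y":0,"z":0,"grip":0.4},{"ax":0,"ay":0,"az":-0.121,"x":0,"y":0,"z":0,"grip":0.4},{"ax":0,"ay":0,"az":0,"x":0.0184,"y":-0.0217,"z":0,"grip":0.4},{"ax":0,"ay":0,"az":0,"x":0.0184,"y":-0.0217,"z":0,"grip":0.4}]'
python3 -m inch '[{"ax":0,"ay":0,"az":0,"x":0.0184,"y":-0.0217,"z":0,"grip":0.4},{"ax":0,"ay":0,"az":0,"x":0.0184,"y":-0.0217,"z":0,"grip":0.4},{"ax":0,"ay":0,"az":0,"x":0,"y":0,"z":0,"grip":0.4},{"ax":0,"ay":0,"az":0,"x":0,"y":0,"z":0,"grip":0.4}]'
python3 m.py 245 335 178 300
```

```text
time: 12.53
eef_pos: [552.0, 10.7, 128.3]
eef_rot: [0.027, -3.141, 0.002]
contact_force: [-0.7, -1.2, 0.3]
finger_gap: 59.8
grasp_force: 0.0
time: 12.87
eef_pos: [515.0, -34.3, 128.9]
eef_rot: [0.019, -3.141, 0.001]
contact_force: [0.4, -0.1, -0.2]
finger_gap: 60.0
grasp_force: 0.0
[array([261., 200.]), array([313., 200.])] back [array([642.8,  15.7]), array([643. , -83.3])] w 99.0 yaw 0.16 centre [594.9 -34. ]
tcp [515.9 -33.7 129.1] tool yaw 0.77 12.9167
```

```bash
python3 -m inch '[{"ax":0,"ay":0,"az":0,"x":0,"y":0,"z":0.035,"grip":0.4},{"ax":0,"ay":0,"az":0,"x":0,"y":0,"z":0.035,"grip":0.4},{"ax":0,"ay":0,"az":0,"x":0,"y":0,"z":0.03,"grip":0.4},{"ax":0,"ay":0,"az":0,"x":0,"y":0,"z":0.015,"grip":0.4},{"ax":0,"ay":0,"az":0,"x":0,"y":0,"z":0.005,"grip":0.4}]'
python3 -m inch '[{"ax":0,"ay":0,"az":0,"x":-0.006,"y":0,"z":0,"grip":0.4},{"ax":0,"ay":0,"az":0,"x":-0.005,"y":0,"z":0,"grip":0.4},{"ax":0,"ay":0,"az":0,"x":-0.004,"y":0,"z":0,"grip":0.4},{"ax":0,"ay":0,"az":0,"x":-0.004,"y":0,"z":0,"grip":0.4},{"ax":0,"ay":0,"az":0,"x":-0.004,"y":0,"z":0,"grip":0.4}]'
python3 -m inch '[{"ax":0,"ay":0,"az":0,"x":-0.005,"y":0,"z":0,"grip":0.4},{"ax":0,"ay":0,"az":0,"x":-0.005,"y":0,"z":0,"grip":0.4},{"ax":0,"ay":0,"az":0,"x":-0.005,"y":0,"z":0,"grip":0.4},{"ax":0,"ay":0,"az":0,"x":-0.005,"y":0,"z":0,"grip":0.4},{"ax":0,"ay":0,"az":0,"x":-0.005,"y":0,"z":0,"grip":0.4}]'
python3 -m inch '[{"ax":0,"ay":0,"az":0,"x":-0.005,"y":0,"z":0,"grip":0.4},{"ax":0,"ay":0,"az":0,"x":-0.005,"y":0,"z":0,"grip":0.4},{"ax":0,"ay":0,"az":0,"x":-0.005,"y":0,"z":0,"grip":0.4},{"ax":0,"ay":0,"az":0,"x":-0.005,"y":0,"z":0,"grip":0.4},{"ax":0,"ay":0,"az":0,"x":-0.005,"y":0,"z":0,"grip":0.4}]'
python3 -m inch '[{"ax":0,"ay":0,"az":0,"x":-0.005,"y":0,"z":0,"grip":0.4},{"ax":0,"ay":0,"az":0,"x":-0.005,"y":0,"z":0,"grip":0.4},{"ax":0,"ay":0,"az":0,"x":-0.005,"y":0,"z":0,"grip":0.4},{"ax":0,"ay":0,"az":0,"x":-0.005,"y":0,"z":0,"grip":0.4},{"ax":0,"ay":0,"az":0,"x":-0.005,"y":0,"z":0,"grip":0.4}]'
python3 m.py 248 322 130 300
```

```text
time: 13.33
eef_pos: [514.2, -32.1, 5.9]
eef_rot: [0.025, -3.136, -0.001]
contact_force: [-1.1, 0.7, 0.4]
finger_gap: 59.9
grasp_force: 0.0
time: 13.75
eef_pos: [539.7, -33.5, 10.5]
eef_rot: [-0.023, 3.141, -0.002]
contact_force: [-4.5, -0.2, 3.5]
finger_gap: 59.8
grasp_force: 2.3
time: 14.17
eef_pos: [564.1, -32.7, 9.5]
eef_rot: [0.023, -3.141, 0.0]
contact_force: [-5.3, -0.2, 3.6]
finger_gap: 59.8
grasp_force: 2.4
time: 14.58
eef_pos: [589.4, -32.4, 9.3]
eef_rot: [0.023, -3.141, 0.0]
contact_force: [-5.7, 0.2, 3.3]
finger_gap: 59.8
grasp_force: 2.6
time: 15.0
eef_pos: [614.4, -32.0, 9.3]
eef_rot: [0.023, -3.141, 0.0]
contact_force: [-5.0, 1.1, 4.5]
finger_gap: 60.1
grasp_force: 2.6
[array([248., 146.]), array([248., 146.])] back [array([747.5,  41.5]), array([747.5,  41.5])] w 0.0 yaw -0.0 centre [699.5  41.5]
tcp [615.9 -32.1   9.4] tool yaw 0.85 15.05
```

```bash
python3 -m inch '[{"ax":0,"ay":0,"az":0,"x":-0.004,"y":0,"z":0,"grip":0.4},{"ax":0,"ay":0,"az":0,"x":-0.004,"y":0,"z":0,"grip":0.4},{"ax":0,"ay":0,"az":0,"x":-0.004,"y":0,"z":0,"grip":0.4},{"ax":0,"ay":0,"az":0,"x":-0.004,"y":0,"z":0,"grip":0.4},{"ax":0,"ay":0,"az":0,"x":-0.004,"y":0,"z":0,"grip":0.4}]'
python3 -m inch '[{"ax":0,"ay":0,"az":0,"x":-0.002,"y":0,"z":0,"grip":0.4},{"ax":0,"ay":0,"az":0,"x":-0.002,"y":0,"z":0,"grip":0.4},{"ax":0,"ay":0,"az":0,"x":-0.002,"y":0,"z":0,"grip":0.4}]'
python3 m.py 256 323 130 300
```

```text
time: 15.47
eef_pos: [634.5, -31.7, 9.1]
eef_rot: [-0.023, 3.141, 0.0]
contact_force: [-2.6, -0.2, 0.2]
finger_gap: 59.9
grasp_force: 1.6
time: 15.72
eef_pos: [640.1, -31.6, 9.2]
eef_rot: [0.023, -3.141, 0.0]
contact_force: [-3.3, -0.7, 0.7]
finger_gap: 59.6
grasp_force: 1.5Traceback (most recent call last):
  File "m.py", line 8, in <module>
    n,l,st,_=cv2.connectedComponentsWithStats(k);k=(l==1+np.argmax(st[1:,4])).astype(np.uint8)
                                                         ~~~~~~~~~^^^^^^^^^^
    return _wrapfunc(a, 'argmax', axis=axis, out=out, **kwds)
    return bound(*args, **kwds)
ValueError: attempt to get argmax of an empty sequence
```

The arm now hides the bin from the top camera, so I creep on by force in 1 mm rows.

```bash
python3 -m inch '[{"ax":0,"ay":0,"az":0,"x":-0.001,"y":0,"z":0,"grip":0.4},{"ax":0,"ay":0,"az":0,"x":-0.001,"y":0,"z":0,"grip":0.4},{"ax":0,"ay":0,"az":0,"x":-0.001,"y":0,"z":0,"grip":0.4}]' | grep -E "pos|contact"
python3 -m inch '[{"ax":0,"ay":0,"az":0,"x":-0.001,"y":0,"z":0,"grip":0.4},{"ax":0,"ay":0,"az":0,"x":0,"y":0,"z":0,"grip":0.4}]'| grep -E "pos|contact"
python3 -m inch '[{"ax":0,"ay":0,"az":0,"x":-0.001,"y":0,"z":0,"grip":0.4},{"ax":0,"ay":0,"az":0,"x":0,"y":0,"z":0,"grip":0.4}]'| grep -E "pos|contact"
```

```text
eef_pos: [643.0, -31.6, 9.2]
contact_force: [-3.0, 0.1, -2.0]
eef_pos: [644.4, -31.6, 9.2]
contact_force: [-0.8, -0.3, -1.0]
eef_pos: [645.2, -31.6, 9.3]
contact_force: [-1.8, -0.5, -1.3]
```

```bash
python3 -m inch '[{"ax":0,"ay":0,"az":0,"x":-0.001,"y":0,"z":0,"grip":0.4},{"ax":0,"ay":0,"az":0,"x":0,"y":0,"z":0,"grip":0.4}]'| grep -E "pos|contact"
python3 -m inch '[{"ax":0,"ay":0,"az":0,"x":-0.001,"y":0,"z":0,"grip":0.4},{"ax":0,"ay":0,"az":0,"x":0,"y":0,"z":0,"grip":0.4}]'| grep -E "pos|contact"
python3 -c "
from h import *
cv2.imwrite('pics/s4.png',cv2.resize(capture('scene')[170:290,140:410,::-1],None,fx=2.95,fy=2.95,interpolation=2))"
```

```text
eef_pos: [646.2, -31.6, 9.3]
contact_force: [-1.7, -0.0, -0.1]
eef_pos: [647.2, -31.6, 9.3]
contact_force: [-1.0, 0.1, 0.3]
```

View pics/s4.png

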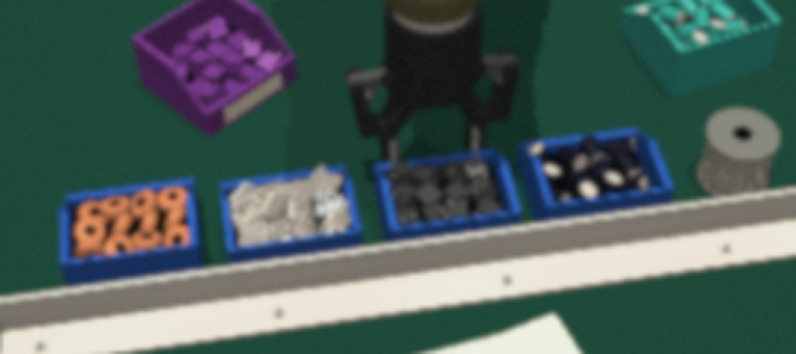

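The scene crop shows bin_out at (448,190) in the row between bin_b (290,215) and bin_a (597,170), with its back very near the rail. There is still no stop force, so I keep creeping.

```bash
python3 -m inch '[{"ax":0,"ay":0,"az":0,"x":-0.001,"y":0,"z":0,"grip":0.4},{"ax":0,"ay":0,"az":0,"x":0,"y":0,"z":0,"grip":0.4}]'| grep -E "pos|contact"
python3 -m inch '[{"ax":0,"ay":0,"az":0,"x":-0.001,"y":0,"z":0,"grip":0.4},{"ax":0,"ay":0,"az":0,"x":0,"y":0,"z":0,"grip":0.4}]'| grep -E "pos|contact"
python3 -m inch '[{"ax":0,"ay":0,"az":0,"x":-0.001,"y":0,"z":0,"grip":0.4},{"ax":0,"ay":0,"az":0,"x":0,"y":0,"z":0,"grip":0.4}]'| grep -E "pos|contact"
```

```text
eef_pos: [647.4, -31.5, 9.3]
contact_force: [-4.3, -0.4, 1.2]
eef_pos: [647.4, -31.5, 9.3]
contact_force: [-8.0, -0.9, 4.7]
eef_pos: [647.4, -31.6, 9.3]
contact_force: [-11.0, -0.7, 6.5]
```

The TCP has stopped at 647.4 while the force climbs to 11 N, so the bin is seated against the rail. I retreat straight back, lift and look.

```bash
python3 -m inch '[{"ax":0,"ay":0,"az":0,"x":0.004,"y":0,"z":0,"grip":0.4},{"ax":0,"ay":0,"az":0,"x":0.01,"y":0,"z":0,"grip":0.4},{"ax":0,"ay":0,"az":0,"x":0.03,"y":0,"z":0,"grip":0.4},{"ax":0,"ay":0,"az":0,"x":0.035,"y":0,"z":0,"grip":0.4},{"ax":0,"ay":0,"az":0,"x":0.035,"y":0,"z":0,"grip":0.4}]'
python3 -m inch '[{"ax":0,"ay":0,"az":0,"x":0.035,"y":0,"z":-0.01,"grip":0.4},{"ax":0,"ay":0,"az":0,"x":0.02,"y":0,"z":-0.035,"grip":0.4},{"ax":0,"ay":0,"az":0,"x":0.01,"y":0,"z":-0.035,"grip":0.4},{"ax":0,"ay":0,"az":0,"x":0,"y":0,"z":-0.035,"grip":0.4},{"ax":0,"ay":0,"az":0,"x":0,"y":0,"z":0,"grip":0.4}]'
python3 m.py 252 323 120 210
python3 m.py 190 251 120 210; python3 m.py 322 379 120 210
python3 -c "
from h import *
cv2.imwrite('pics/t5.png',cv2.resize(capture('top')[120:300,165:405,::-1],None,fx=3.3,fy=3.3,interpolation=2))"
```

```text
time: 17.65
eef_pos: [536.9, -33.4, 9.7]
eef_rot: [-0.024, 3.137, -0.001]
contact_force: [1.0, 0.6, 0.3]
finger_gap: 60.0
grasp_force: 0.0
time: 18.07
eef_pos: [475.9, -35.3, 131.6]
eef_rot: [-0.023, 3.128, -0.005]
contact_force: [1.5, 0.1, 0.1]
finger_gap: 59.9
grasp_force: 0.0
[array([260., 144.]), array([311., 143.])] back [array([751.4,  18.3]), array([753.3, -79.8])] w 98.2 yaw 1.1 centre [704.3 -31.7]
tcp [475.4 -35.1 129. ] tool yaw 0.84 18.1167
[array([196., 146.]), array([247., 145.])] back [array([747.5, 142.3]), array([749.4,  43.4])] w 98.9 yaw 1.1 centre [700.5  92. ]
tcp [473.9 -34.8 126.8] tool yaw 0.85 18.1667
[array([325., 144.]), array([376., 143.])] back [array([ 751.3, -106.6]), array([ 753.2, -204. ])] w 97.4 yaw 1.1 centre [ 704.2 -156.3]
tcp [472.6 -34.4 125.2] tool yaw 0.85 18.2167
```

View pics/t5.png

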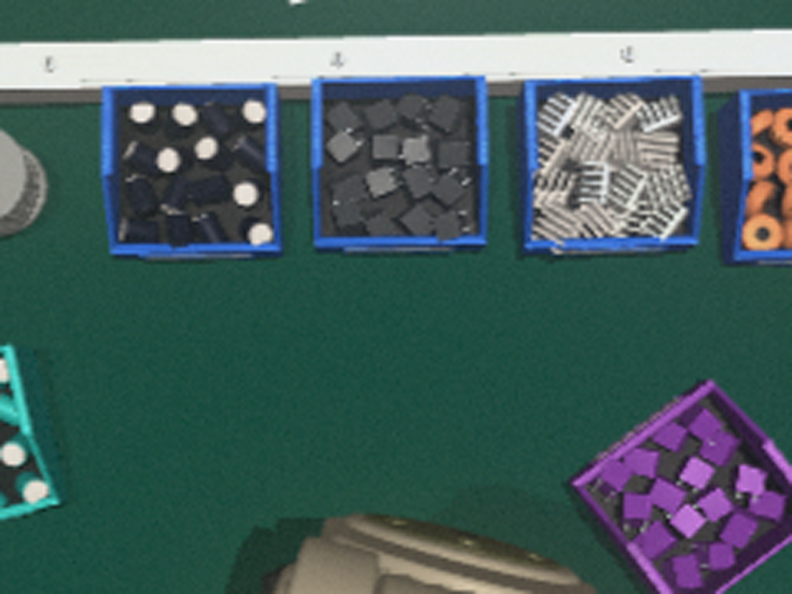

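The view shows bin_out at (400,163), square with the rail and centred between bin_a (195,170) and bin_b (612,165). Its neighbours have not moved and the hand is clear.

```bash
python3 -m inch '[{"ax":0,"ay":0,"az":0,"x":0,"y":0,"z":-0.02,"grip":0.4},{"ax":0,"ay":0,"az":0,"x":0,"y":0,"z":0,"grip":0.4},{"ax":0,"ay":0,"az":0,"x":0,"y":0,"z":0,"grip":0.4},{"ax":0,"ay":0,"az":0,"x":0,"y":0,"z":0,"grip":0.4}]'
python3 -c "
from plant import *
print(close_job())"
```

```text
time: 18.6
eef_pos: [470.7, -34.0, 142.9]
eef_rot: [0.023, -3.14, -0.001]
contact_force: [0.2, -0.1, -0.6]
finger_gap: 60.1
grasp_force: 0.0
the job is handed in; nothing more can be done
None
```

The job is handed in at 18.6 s: bin_out sits against the rail, square and centred between bin_a and bin_b, with the other bins and the reel left where they were and the hand clear.

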